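Set the lead-stop dial on the pencil jig

ROBOT

A 7-joint arm with a two-finger parallel gripper is mounted at the origin on the work surface. World frame = base frame: x ahead of the robot, y to its left, z up, the work surface at z = 0. Lengths are in m, angles in rad, forces in N, time in s.
With the tool pointing down it reaches from about 0.425 to 0.925 m from the base axis. Payload 6.8 kg.
Tool frame: the origin (TCP) lies between the finger pads; the fingertips stand r.tcp_to_tips ahead of it and the grasp point (between the pads) is the TCP (r.tcp_to_tips is the distance from the TCP to the fingertips, in m); z points along the fingers, y is the line along which they close (so a half turn about z gives the same grasp; the last joint's range is limited). The gripper opens to 85 mm and grips with 20 to 120 N. Pads are 22 mm wide; open, the fingers measure 114 mm over their backs; the gripper's body (76 mm by 85 mm) begins 54 mm behind the grasp point. The pads swing forward as they close: fully open they stand 13 mm farther back than shut.
Start: joints at [1.049, 0.477, 0.022, 1.555, -0.011, 1.109, -0.083], TCP at [0.271, -0.618, 0.25] pointing down, gripper open.
Joint ranges: [-2.96, 2.96], [-0.34, 2.1], [-1.41, 1.46], [0.24, 2.44], [-1.37, 4.51], [0.17, 1.92], [-2.96, 2.96]. Speed limits (rad/s): [2.39, 2.39, 3.14, 3.14, 3.14, 3.14, 3.14].

INTERFACE

Orientations are given as a rotation vector (axis times angle).
In Python, from bench import r gives the robot as it stands.
- The arm moves only by the tool servo_tool, never from a script. Its argument "commands" is a list of rows, each a list of 2 entries, a list of its own where there are three numbers: the shift along the tool's x, y, z normalised to -1 to 1, where 1 is 250 mm, then the turn, a rotation vector about the tool's x, y, z normalised to -1 to 1, where 1 is 90 degrees. In form: [[[dx, dy, dz], [ax, ay, az]], ...]. A call has 1 to 20 rows; each row is the pose to reach, as a shift and turn from the pose commanded when the call began, along the tool's axes at that moment; what a row does not reach only later rows make up. A row lasts 1/10 s, in which the tool goes at most 50 mm and 8.59 degrees, less where a joint would pass 70% of its speed; a pose out of reach is approached as far as the arm can. A call with a number of a shift or a turn outside -1 to 1 is refused whole. A call with a gripper value outside its range is refused whole. "claw" is the closure, from 0 (fully open) to 1 (shut), set as the call begins (left out, the last holds). The fingers move at their own pace and stop on an object; "squeeze" is the grip in N (left out, the last holds). Time passes only in rows, so rows that repeat a pose let the fingers close. It gives the time, the measured TCP pose, the force, the opening and the grip force at its end, in the units of the state.
- r.get_obs(): the state, without advancing time (a new reading comes with each control period).
- r.grab_frame(name): name is "side" or "top" or "wrist"; returns (picture, depth): 480x640x3 uint8, red, green, blue; 480x640 float32, m along the optical axis (not along the pixel's ray), 0 where there is no reading.
- r.camera_model(name): a dict with "fx", "fy", "cx", "cy" (pixels), "k1" (the pictures are not rectified: a ray, as slopes to the right and down, at radius r is drawn at 1 + k1 r^2 times it, then the intrinsics apply), "extrinsics" (4x4, takes a point from camera to world coordinates); the wrist camera has in their place "hand_eye" (4x4, takes a point from camera to tool coordinates, whose origin is the TCP and whose axes are the flange's). Camera axes: x right, y down, z forward; pixel columns grow to the right and rows downward; lengths in m; the calibration is good to about 2 mm. A picture is of the moment at which its call begins: read the wrist's pose just before it. camera_model takes no time and is no camera call.
- r.hand_in(): hands the job in; it is judged then, once.
Trained networks look in the newest picture that a camera, given by its name, has taken for a name from the list of things; names that differ only in an ending like _2 or _b are one class to them, and where a whole thing is asked for, a point or a joint stands for the part that bears it (a point fixed in the world has none). Each returns a list of dicts, best first, with "confidence" (0 to 1); they miss things now and then, are a little off and sometimes report something else, mostly with a low value. They report only what shows in the picture. A call takes as long as a camera call.
- r.boxes_of(camera, target): "uv" ([column, row] in pixels, amid what is visible of it).
- r.mark_of(camera, target): "uv" ([column, row] in pixels: a listed point, or the origin of a listed thing).
The state is a dict: "clock": time; "joints": joint angles; "qvel": joint speeds; "tau": joint torques, N m; "tcp_pos": TCP position; "orientation": TCP orientation; "contact_force": force on the tool from outside, world axes, zero at the start; "moment": the same for the moment, N m; "grip_width": finger opening in m; "gripper_force": force on a finger pad.
Only numpy, scipy, OpenCV 4.12 (cv2) and the standard library are available. Lean on these libraries where they do the work, as an engineer would, in place of code of your own. Each camera call takes 0.05 s, during which the arm holds its last target. There are 200 camera calls.

TASK

The brake flap of the pencil jig is stuck down tight: lever it up with the wooden-handled pry blade pushed under its lip, and lay the blade down flat on the bamboo board. With the flap up, push the dial's fin pointer round to the arrow-shaped index, then press the flap fully down again. Leave the mug, the lead dispenser, the chopstick rest and the arrow where they are.

Things in the scene. Friction and masses are not known exactly. Their poses are not given: they have to be found in the camera images.
- jig: Fixed jig on a dark wooden plate 170 x 270 x 12 mm (x, y, z). Origin: centre of its underside; its -x side faces the robot (yaw varies), z up. The dial is at its -y end, the brake flap at its +y end.
- dial_axis (a point): Point on the dial's upright turning axis, at the top face of the round steel dial disc (disc radius 62 mm, top face 35 mm above the table). It sits on a flat aluminium ring of radius 100 mm, top 18 mm above the table.
- dial (a joint): Turn of the dial in rad, counter-clockwise from above positive, about 0 when its pointer points to the jig's -x, limits -0.9 to 2.3; it stays where it is left (about 0.1 N m to turn).
- pointer (a point): Just beyond the end of the dial's dark upright fin pointer: 80 mm from the dial axis, 53 mm above the table. The fin is 12 mm thick, 35 to 71 mm above the table, and runs radially from 30 mm behind the dial axis to 78 mm out (the longer end points). Site frame: -x points outward along the fin. Closed fingers pushing on its flat side turn the dial.
- index_tip (a point): Tip of the dark arrow-shaped index block, which sits on the aluminium ring at 80 to 100 mm from the dial axis, pointing inward at it; arrow 17 mm wide and 13 mm tall, top 31 mm above the table. The point is 80 mm from the dial axis. Its angle round the dial differs every time; the pointer is to point at it.
- flap (a joint): Opening angle of the steel brake flap in rad: 0 down (shut), grows as its robot-side lip rises, limit 1.3. Stiff hinge (about 0.2 N m): it stays at any angle.
- flap_hinge (a point): Middle of the flap's hinge, 41.5 mm above the table, at its far (jig +x) end; frame moves with the flap, -x points to the lip. Flap: 10 mm thick (hinge at mid thickness), 44 mm wide, 80 mm from hinge to lip; a brake shoe 30 mm wide sticks out over the dial's rim, to 83 mm from the flap's middle line on its -y side, centred 35 mm from the hinge.
- flap_lip (a point): Middle of the lower edge of the flap's lip (the end nearest the robot), 80 mm from the hinge. Shut, it is 36.5 mm above the table, and below it is an 18.5 mm tall gap (18 to 36.5 mm above the table), open to the robot's side and 25 mm deep.
- pry_tool: Loose pry blade 170 mm long, 0.12 kg: wooden handle 95 x 24 x 28 mm (its -x part, from -85 to +10 mm) and flat steel blade 18 mm wide and 4 mm thick reaching to +85 mm (4 to 8 mm above the tool's underside). Origin: underside, at half length; x points to the blade's tip, z up. Best gripped 30 mm behind the origin, on the handle.
- tool_tip (a point): Tip of the blade, 85 mm ahead of the tool's origin, mid thickness, 6 mm above the tool's underside.
- board: Fixed flat bamboo board 240 x 90 x 8 mm (x, y, z). Origin: centre of its underside; x along its length. It may be left or right of the jig, the pry blade on the other side.
- mug: Stoneware mug, 80 mm wide, 95 mm tall, handle at its +y. Origin: centre of its underside. Bystander.
- dispenser: Upright chrome push-button lead dispenser, 42 mm wide, 112 mm tall. Origin: centre of its underside. Bystander.
- chopstick_rest: Bamboo chopstick rest 75 x 26 x 22 mm with a burgundy pencil barrel 120 mm long lying across it. Origin: centre of its underside. Bystander.

How it is judged:
On the way, in this order (a step that is already met when the one before it is completed fails the run):
1. the flap is levered up by the pry blade to more than 0.9 rad (52 degrees), the blade still touching it (value of joint flap above 0.9 rad and contact force between pry_tool and flap above 0.2 N), for 0.05 s.
2. with the flap still up (over 0.6 rad), the pointer stands at the index: the two points within 6 mm seen from above (value of joint flap above 0.6 rad and horizontal distance between pointer and index_tip below 0.006 m), for 0.3 s.
3. the flap is pressed fully down again, below 0.06 rad (value of joint flap below 0.06 rad), for 0.2 s.
At the end, for the whole second after the job is handed in: The pointer point lies within 6 mm of the index tip seen from above (about 4 degrees), the flap is fully down (below 0.06 rad), and the pry blade lies flat, right way up and still, on the bamboo board with its middle within 40 mm of the board's middle. The robot touches nothing (horizontal distance between pointer and index_tip below 0.006 m and value of joint flap below 0.06 rad and horizontal distance between pry_tool and board below 0.04 m and z of pry_tool in the frame of board between 0.004 and 0.014 m and angle between pry_tool's own z axis and vertical below 0.15 rad and linear speed of pry_tool below 0.02 m/s).
It fails at once if the fingers touch the flap (over 1 N) before the dial has been turned: it is to be raised with the pry blade (contact force between the fingers and flap above 1 N and distance of pointer from where it was at the start of the episode below 0.01 m).
It fails at once if the dial is turned (faster than 0.2 rad/s) while the brake flap is down (below 0.5 rad) (value of joint flap below 0.5 rad and (velocity of joint dial above 0.2 rad/s or velocity of joint dial below -0.2 rad/s)).
It fails at once if the arrow index is shifted by more than 8 mm (distance of index_tip from where it was at the start of the episode above 0.008 m).
It fails at once if the mug, the lead dispenser or the chopstick rest is moved by more than 20 mm (distance of any of mug, dispenser, chopstick_rest from where it was at the start of the episode above 0.02 m).
It also fails if it takes over 72 s, if anything falls off the work surface, if the arm or the gripper's body presses on something with over 40 N, if the wrist force passes 120 N, or if a joint passes its speed limit or range.

## Working session

There is one attempt and no reset: what is moved stays moved. The work goes in short steps, Python scripts to look and compute and a tool call to move; the robot and the scene stay as the last step left them, time stands still between calls to the robot, and variables do not carry over. Pictures are saved under pics/ and viewed, at most 13 in all, crops included, and the job is handed in when it is done.

Besides the shell and the picture viewer there is one more tool, called after ">>>" by a JSON object that holds its "fn" and its "kwargs". servo_tool: Moves the arm, as the interface text tells. Scaled input: -1 to 1 covers 250 mm each way for a shift and 90 degrees each way for a turn. Its arguments: {"type":"object","properties":{"commands":{"type":"array"},"claw":{"type":"number"},"squeeze":{"type":"number"}},"required":["commands"]}

```bash
mkdir -p pics
cat > h.py <<'E'
import numpy as np, cv2
from bench import r
from scipy.spatial.transform import Rotation as R
def T(cam):
    m=r.camera_model(cam)
    if "extrinsics" in m: return m,np.array(m["extrinsics"])
    o=r.get_obs(); t=np.eye(4); t[:3,:3]=R.from_rotvec(o["orientation"]).as_matrix(); t[:3,3]=o["tcp_pos"]
    return m,t@np.array(m["hand_eye"])
def ray(m,E,uv):
    d=np.array([(uv[0]-m["cx"])/m["fx"],(uv[1]-m["cy"])/m["fy"]]); s=d.copy()
    for _ in range(20): s=d/(1+m["k1"]*(s@s))
    return E[:3,3],E[:3,:3]@np.array([s[0],s[1],1.])
def at_z(m,E,uv,z):
    o,v=ray(m,E,uv); return o+v*(z-o[2])/v[2]
def at_d(m,E,uv,D):
    o,v=ray(m,E,uv); return o+v*D[int(round(uv[1])),int(round(uv[0]))]
def tri(rays):
    A=np.zeros((3,3));b=np.zeros(3)
    for o,v in rays:
        v=v/np.linalg.norm(v);P=np.eye(3)-np.outer(v,v);A+=P;b+=P@o
    return np.linalg.solve(A,b)
def save(n,im): cv2.imwrite(f"pics/{n}.png",im[:,:,::-1])
E
python3 - <<'E'
from h import *
np.set_printoptions(precision=4,suppress=True)
o=r.get_obs();print(o,r.tcp_to_tips)
res={}
for c in ("top","side"):
    m,E=T(c);im,D=r.grab_frame(c);save(c+"0",im);print(c,E,m["fx"])
    for n in ["jig","dial_axis","pointer","index_tip","flap_hinge","flap_lip","pry_tool","tool_tip","board","mug","dispenser","chopstick_rest"]:
        for d in r.mark_of(c,n)[:1]:
            uv=np.array(d["uv"]);res.setdefault(n,[]).append(ray(m,E,uv))
            try: p=at_d(m,E,uv,D)
            except Exception: p=None
            print(c,n,uv,round(d["confidence"],2),p)
for n,v in res.items():
    if len(v)==2: print("tri",n,tri(v))
print(r.get_obs()["clock"])
E
```

```text
{'clock': 0.0, 'joints': array([ 1.0489,  0.4778,  0.0224,  1.5565, -0.0115,  1.1093, -0.0831]), 'qvel': array([-0.0007,  0.0003,  0.0014, -0.0019,  0.0009,  0.0003,  0.0009]), 'tau': array([  0.0006, -59.6456,   1.6081, -28.1198,   0.0125,   0.0095,
         0.    ]), 'tcp_pos': array([ 0.2712, -0.6175,  0.2493]), 'orientation': array([-3.0729, -0.6449,  0.0008]), 'contact_force': array([0.0419, 0.3555, 0.7375]), 'moment': array([ 0.0239,  0.0001, -0.0003]), 'gripper_force': 0.0, 'grip_width': 0.08525658220533407} 0.019
top [[-0.0265 -0.9939  0.1072  0.5373]
 [-0.9995  0.028   0.0128  0.0031]
 [-0.0157 -0.1068 -0.9942  0.9227]
 [ 0.      0.      0.      1.    ]] 437.5955895637546
top jig [318.3 248.2] 0.84 [0.6136 0.0145 0.0469]
top dial_axis [343.2 239.7] 0.82 [ 0.6267 -0.0349  0.0721]
top index_tip [340.5 280.9] 0.47 [ 0.5473 -0.0291  0.0167]
top flap_hinge [282.7 233.4] 0.9 [0.6456 0.0856 0.0465]
top flap_lip [285.8 272.6] 0.64 [0.5674 0.0834 0.0175]
top pry_tool [491.9 292.6] 0.67 [ 0.5142 -0.3368  0.0297]
top tool_tip [484.1 248.6] 0.88 [ 0.6065 -0.3358  0.0039]
top board [177.
[... 771 characters left out ...]
]
side tool_tip [397.6 403.4] 0.74 [ 0.5947 -0.3358  0.0093]
side board [163.5 195. ] 0.7 [0.4586 0.3083 0.0099]
side mug [278.2 159.1] 0.68 [0.7062 0.2435 0.0382]
side dispenser [444.1 342.7] 0.9 [ 0.7209 -0.298   0.0313]
side chopstick_rest [371.5 222.2] 0.74 [ 0.7806 -0.0026  0.0212]
tri jig [0.6187 0.0144 0.006 ]
tri dial_axis [ 0.6352 -0.0386  0.0173]
tri index_tip [ 0.5796 -0.0458  0.0752]
tri flap_hinge [0.6459 0.0855 0.0463]
tri flap_lip [0.5672 0.0815 0.0362]
tri pry_tool [ 0.5146 -0.3414  0.0183]
tri tool_tip [ 0.6023 -0.3348  0.0009]
tri board [0.4594 0.3146 0.0038]
tri mug [0.7239 0.2713 0.0078]
tri dispenser [ 0.7305 -0.2901  0.0093]
tri chopstick_rest [0.7881 0.0113 0.0014]
1.3
```

View pics/top0.png

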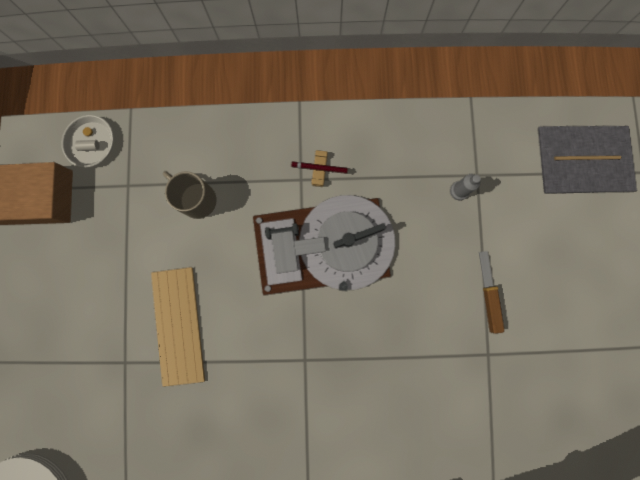

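View pics/side0.png

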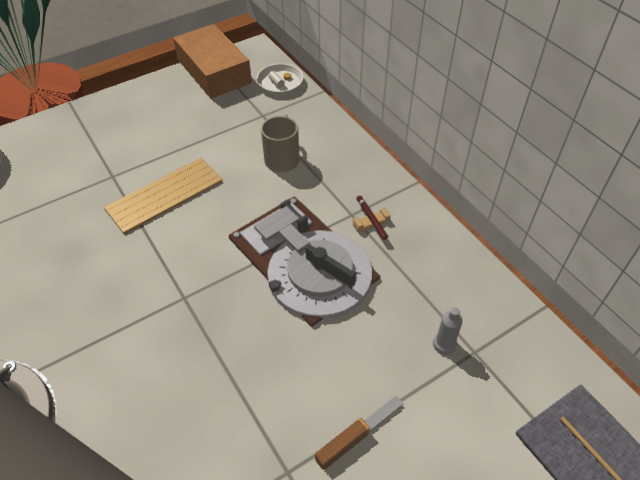

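Top view: the dial centre is at about (348,242), the pointer tip near (384,229) pointing to -y, the index at about (345,286) on the robot side, and the flap at (285,252). The board is on the left at (178,326), and the pry blade on the right runs from (496,331) to its tip at (484,252). The side view shows the same layout. Next I go to a wrist view over the jig.

```bash
cat >> h.py <<'E'
def go(pos,yaw,pitch=0.,frm=None):
    """print normalised shift/turn; tool down, tool x at yaw; pitch>0 raises tool x (about horizontal axis)"""
    o=r.get_obs() if frm is None else frm
    R0=R.from_rotvec(o["orientation"]); Rt=R.from_euler("ZYX",[yaw,-pitch,0])*R.from_euler("x",np.pi)
    s=R0.inv().apply(np.array(pos)-o["tcp_pos"])/.25; a=(R0.inv()*Rt).as_rotvec()/(np.pi/2)
    print("[[%.3f,%.3f,%.3f],[%.3f,%.3f,%.3f]]"%(*s,*a))
E
python3 - <<'E'
from h import *
print(r.camera_model("wrist")); go([0.50,0.02,0.33],0.1)
E
```

```text
{'fx': 389.5143323412514, 'fy': 389.5143323412514, 'cx': 320.5403946755769, 'cy': 243.58558486759364, 'k1': 0.02003922777313075, 'hand_eye': array([[ 1.46862989e-04, -9.59912308e-01, -2.80300445e-01,
         7.14707601e-02],
       [ 9.99999600e-01, -1.06402513e-04,  8.88332559e-04,
         1.46021378e-03],
       [-8.82546028e-04, -2.80300464e-01,  9.59911908e-01,
        -1.23084947e-01],
       [ 0.00000000e+00,  0.00000000e+00,  0.00000000e+00,
         1.00000000e+00]])}
[[1.863,-1.969,-0.319],[-0.000,-0.000,0.200]]
```

>>> {"fn": "servo_tool", "kwargs": {"commands": [[[0.95, -0.75, -0.1], [0, 0, 0.2]], [[0.95, -0.75, -0.1], [0, 0, 0.2]], [[0.95, -0.75, -0.1], [0, 0, 0.2]], [[0.95, -0.75, -0.1], [0, 0, 0.2]], [[0.95, -0.75, -0.1], [0, 0, 0.2]], [[0.95, -0.75, -0.1], [0, 0, 0.2]], [[0.95, -0.75, -0.1], [0, 0, 0.2]]]}}

```text
clock: 2.0
tcp_pos: [0.4179, -0.3442, 0.2762]
orientation: [-3.135, -0.173, -0.005]
contact_force: [0.6, 0.4, 0.3]
grip_width: 0.0854
gripper_force: 0.0
```

Run:
```python
from h import *
print(r.get_obs()["tcp_pos"],r.get_obs()["clock"]); go([0.62,0.01,0.27],0.1)
```

```text
[ 0.41793766 -0.34417531  0.27622549] 2.0
[[0.959,-1.319,0.030],[-0.001,-0.002,0.007]]
```

>>> {"fn": "servo_tool", "kwargs": {"commands": [[[0.9, -0.9, 0], [0, 0, 0]], [[0.9, -0.9, 0], [0, 0, 0]], [[0.9, -0.9, 0], [0, 0, 0]], [[0.9, -0.9, 0], [0, 0, 0]], [[0.9, -0.9, 0], [0, 0, 0]], [[0.9, -0.9, 0], [0, 0, 0]], [[0.9, -0.9, 0], [0, 0, 0]]]}}

```text
clock: 2.7
tcp_pos: [0.6177, -0.0988, 0.2752]
orientation: [-3.134, -0.167, -0.003]
contact_force: [-0.7, 1.3, -0.2]
grip_width: 0.0853
gripper_force: 0.0
```

>>> {"fn": "servo_tool", "kwargs": {"commands": [[[0, -0.38, 0.03], [0, 0, 0]], [[0, -0.38, 0.03], [0, 0, 0]], [[0, -0.38, 0.03], [0, 0, 0]], [[0, -0.38, 0.03], [0, 0, 0]]]}}

```text
clock: 3.1
tcp_pos: [0.6054, -0.0096, 0.2678]
orientation: [3.137, 0.16, -0.0]
contact_force: [0.3, -0.4, 0.4]
grip_width: 0.0851
gripper_force: 0.0
```

Run:
```python
from h import *
np.set_printoptions(precision=4,suppress=True)
m,E=T("wrist"); im,D=r.grab_frame("wrist"); save("w1",im); np.savez("w1",im=im,D=D,E=E)
print(r.get_obs()["tcp_pos"],r.get_obs()["clock"],np.abs(r.get_obs()["qvel"]).max())
Z=dict(jig=0,dial_axis=.035,pointer=.053,index_tip=.025,flap_hinge=.0415,flap_lip=.0365,board=0)
for n in Z:
    for d in r.mark_of("wrist",n)[:1]:
        print(n,np.array(d["uv"]),round(d["confidence"],2),at_z(m,E,d["uv"],Z[n]),at_d(m,E,d["uv"],D))
```

```text
[ 0.6055 -0.0114  0.2678] 3.15 0.02299042725690815
jig [302.6 181.2] 0.68 [0.6263 0.0088 0.    ] [0.6321 0.0074 0.0449]
dial_axis [360.1 186.3] 0.87 [ 0.6316 -0.0449  0.035 ] [ 0.6367 -0.0402  0.0748]
pointer [455.9 164.9] 0.89 [ 0.6601 -0.1214  0.053 ] [ 0.6609 -0.1153  0.0706]
index_tip [340.4 264.2] 0.86 [ 0.5516 -0.0366  0.025 ] [ 0.5513 -0.0367  0.024 ]
flap_hinge [213.9 152.6] 0.81 [0.6485 0.0867 0.0415] [0.6488 0.0857 0.0451]
flap_lip [220.6 238.1] 0.98 [0.57   0.0798 0.0365] [0.5729 0.0775 0.046 ]
board [  8.9 304.7] 0.65 [0.4611 0.3122 0.    ] [0.4653 0.306  0.0077]
```

View pics/w1.png

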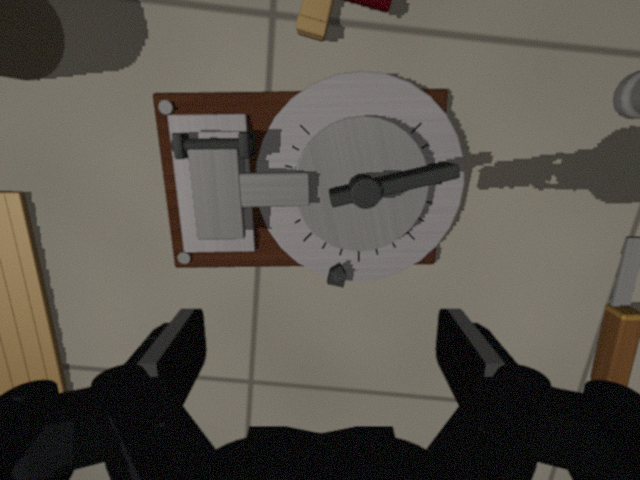

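Wrist view: the flap is at (218,190) with its lip at (220,240), the dial hub is at (366,190), the pointer tip at (458,167), the index tip at (338,264), and the plate is nearly aligned with the tool. Now the same for the pry blade.

>>> {"fn": "servo_tool", "kwargs": {"commands": [[[-0.3, 0.95, 0], [0, 0, 0]], [[-0.3, 0.95, 0], [0, 0, 0]], [[-0.3, 0.95, 0], [0, 0, 0]], [[-0.3, 0.95, 0], [0, 0, 0]], [[-0.3, 0.95, 0], [0, 0, 0]]]}}

```text
clock: 4.0
tcp_pos: [0.5537, -0.2563, 0.2681]
orientation: [3.137, 0.155, 0.001]
contact_force: [1.3, -0.8, 0.4]
grip_width: 0.0853
gripper_force: 0.0
```

>>> {"fn": "servo_tool", "kwargs": {"commands": [[[0, 0.32, 0.11], [0, 0, 0.0]], [[0, 0.32, 0.11], [0, 0, 0]], [[0, 0.32, 0.11], [0, 0, 0]], [[0, 0.32, 0.11], [0, 0, 0]], [[0, 0.32, 0.11], [0, 0, 0]]]}}

```text
clock: 4.5
tcp_pos: [0.5631, -0.332, 0.2406]
orientation: [-3.137, -0.159, -0.001]
contact_force: [0.4, 0.3, 0.2]
grip_width: 0.0855
gripper_force: 0.0
```

Run:
```python
from h import *
np.set_printoptions(precision=4,suppress=True)
m,E=T("wrist"); im,D=r.grab_frame("wrist"); save("w2",im)
print(r.get_obs()["tcp_pos"],r.get_obs()["clock"],np.abs(r.get_obs()["qvel"]).max(),r.get_obs()["joints"])
for n,z in dict(pry_tool=0,tool_tip=.006).items():
    for d in r.mark_of("wrist",n)[:1]:
        print(n,np.array(d["uv"]),round(d["confidence"],2),at_z(m,E,d["uv"],z),at_d(m,E,d["uv"],D))
# handle top: segment points by height from depth
v,u=np.mgrid[0:480,0:640]
from itertools import product
P=np.array([[*at_d(m,E,(a,b),D)] for a,b in product(range(0,640,2),range(0,480,2)) if D[b,a]>0.25])
w=P[(abs(P[:,1]+.34)<.07)&(P[:,0]>.38)&(P[:,0]<.66)]
q=w[(w[:,2]>.018)&(w[:,2]<.04)]
print(len(q),"topz",np.percentile(q[:,2],[5,50,95]),"c",np.median(q,0)); 
(c,s,a)=cv2.minAreaRect(q[:,:2].astype(np.float32)); print(c,s,a,cv2.fitLine(q[:,:2].astype(np.float32),cv2.DIST_L2,0,.01,.01).ravel(), np.percentile(w[:,2],[5,30]))
# board from top camera
m,E=T("top"); B=np.array([at_z(m,E,p,.008)[:2] for p in [(153,270),(193,267),(204,382),(163,386)]]); print("board",B.mean(0),B)
```

```text
[ 0.5633 -0.3317  0.2409] 4.55 0.006886952494447925 [ 0.4968  0.4522 -0.0821  1.6151  0.0397  1.0752 -1.0647]
pry_tool [322.5 251.5] 0.56 [ 0.5216 -0.3396  0.    ] [ 0.5295 -0.3386  0.0254]
tool_tip [323.2 162.6] 0.88 [ 0.607  -0.3314  0.006 ] [ 0.6065 -0.3315 -0.0008]
581 topz [0.0249 0.0272 0.0285] c [ 0.4884 -0.344   0.0272]
(0.4838295876979828, -0.3447597622871399) (0.09287982434034348, 0.02273857593536377) 5.564809322357178 [ 0.9958  0.0916  0.487  -0.344 ] [-0.0018 -0.0009]
board [0.4623 0.3126] [[0.5801 0.3669]
 [0.5844 0.2804]
 [0.3461 0.2583]
 [0.3387 0.3449]]
```

View pics/w2.png

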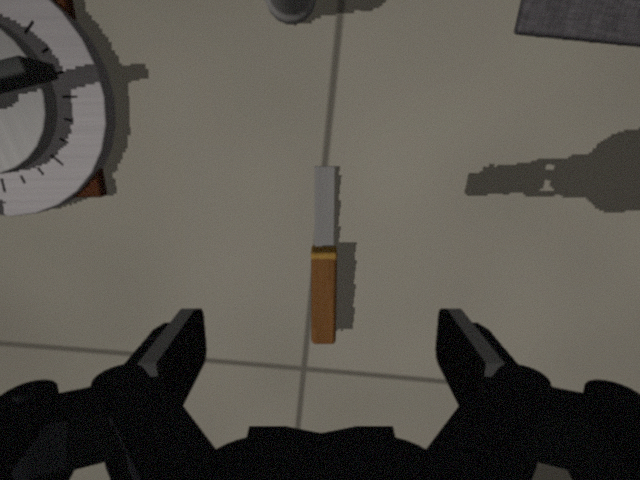

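Wrist view: the blade lies along the tool axis, with its tip at (325,166) and its handle from (324,255) to (324,343). It is clear of other things. Now I grasp it.

>>> {"fn": "servo_tool", "kwargs": {"commands": [[[-0.293, 0.02, 0.4], [0, 0, 0.004]], [[-0.293, 0.02, 0.4], [0, 0, 0.004]], [[-0.293, 0.02, 0.55], [0, 0, 0.004]], [[-0.293, 0.02, 0.68], [0, 0, 0.004]], [[-0.293, 0.02, 0.78], [0, 0, 0.004]], [[-0.293, 0.02, 0.84], [0, 0, 0.004]], [[-0.293, 0.02, 0.87], [0, 0, 0.004]], [[-0.293, 0.02, 0.87], [0, 0, 0.004]]], "claw": 0.0}}

```text
clock: 5.45
tcp_pos: [0.4906, -0.3454, 0.0229]
orientation: [-3.138, -0.148, -0.0]
contact_force: [-0.9, -0.6, 0.3]
grip_width: 0.0853
gripper_force: 0.0
```

>>> {"fn": "servo_tool", "kwargs": {"commands": [[[0, 0, 0], [0, 0, 0]], [[0, 0, 0], [0, 0, 0]], [[0, 0, 0], [0, 0, 0]], [[0, 0, 0], [0, 0, 0]], [[0, 0, 0], [0, 0, 0]], [[0, 0, 0], [0, 0, 0]], [[0, 0, 0], [0, 0, 0]], [[0, 0, 0], [0, 0, 0]], [[0, 0, 0], [0, 0, 0]], [[0, 0, 0], [0, 0, 0]]], "claw": 1.0, "squeeze": 90}}

```text
clock: 6.45
tcp_pos: [0.4906, -0.346, 0.0237]
orientation: [3.137, 0.146, 0.002]
contact_force: [-0.4, 1.1, 5.1]
grip_width: 0.0222
gripper_force: 89.3
```

>>> {"fn": "servo_tool", "kwargs": {"commands": [[[0, 0, -0.2], [0, 0, 0]], [[0, 0, -0.4], [0, 0, 0]], [[0, 0, -0.48], [0, 0, 0]], [[0, -0.9, -0.48], [0, 0, 0]], [[0, -0.9, -0.48], [0, 0, 0]], [[0, -0.9, -0.48], [0, 0, 0]], [[0, -0.9, -0.48], [0, 0, 0]], [[0, -0.9, -0.48], [0, 0, 0]], [[0, -0.9, -0.48], [0, 0, 0]]]}}

```text
clock: 7.35
tcp_pos: [0.4686, -0.1172, 0.1428]
orientation: [-3.136, -0.158, 0.001]
contact_force: [-0.2, 0.4, -1.3]
grip_width: 0.0222
gripper_force: 88.9
```

Run:
```python
from h import *
go([0.443,0.0688,0.10],0.09)
```

```text
[[-0.027,-0.750,0.172],[-0.001,0.000,0.007]]
```

>>> {"fn": "servo_tool", "kwargs": {"commands": [[[-0.027, -0.75, 0], [0, 0, 0.007]], [[-0.027, -0.75, 0], [0, 0, 0.007]], [[-0.027, -0.75, 0], [0, 0, 0.007]], [[-0.027, -0.75, 0.172], [0, 0, 0.007]], [[-0.027, -0.75, 0.172], [0, 0, 0.007]], [[-0.027, -0.75, 0.172], [0, 0, 0.007]]]}}

```text
clock: 7.95
tcp_pos: [0.4441, 0.0645, 0.0987]
orientation: [3.138, 0.132, -0.004]
contact_force: [0.1, -1.2, -1.3]
grip_width: 0.0221
gripper_force: 88.8
```

Run:
```python
from h import *
np.set_printoptions(precision=4,suppress=True)
res={}
o=r.get_obs();print(o["tcp_pos"],R.from_rotvec(o["orientation"]).as_matrix()[:,0],o["clock"])
for c in ("wrist","side","top"):
    m,E=T(c); im,D=r.grab_frame(c)
    if c=="wrist": save("w3",im)
    if c=="side": save("s3",cv2.resize(im[150:350,130:430],None,fx=2.5,fy=2.5))
    for n,z in dict(tool_tip=.0823,flap_lip=.0365,flap_hinge=.0415,dial_axis=.035,pointer=.053,index_tip=.025).items():
        for d in r.mark_of(c,n)[:1]:
            res.setdefault(n,[]).append(ray(m,E,d["uv"]))
            print(c,n,np.array(d["uv"]),round(d["confidence"],2),at_z(m,E,d["uv"],z))
for n in res: print(n,tri(res[n]) if len(res[n])>1 else 0)
```

```text
[0.4441 0.0645 0.0987] [ 0.9965  0.0841 -0.0028] 7.95
wrist flap_lip [320.2 246.1] 0.3 [0.4605 0.0646 0.0365]
wrist index_tip [548.2  66.7] 0.65 [ 0.5518 -0.033   0.025 ]
side tool_tip [251.5 225. ] 0.83 [0.5531 0.0742 0.0823]
side flap_lip [260.9 236.7] 0.95 [0.5691 0.0744 0.0365]
side flap_hinge [291.7 213.1] 0.96 [0.6491 0.0904 0.0415]
side dial_axis [317.9 263.5] 0.8 [ 0.6282 -0.04    0.035 ]
side pointer [355.1 279.9] 0.74 [ 0.658 -0.119  0.053]
side index_tip [282.1 282.9] 0.57 [ 0.5521 -0.0354  0.025 ]
top tool_tip [284.9 275.2] 0.56 [0.5603 0.0795 0.0823]
top flap_lip [287.8 275.3] 0.75 [0.5612 0.0777 0.0365]
top flap_hinge [282.5 232.4] 0.97 [0.6483 0.0864 0.0415]
top dial_axis [345.  238.9] 0.98 [ 0.6321 -0.0403  0.035 ]
top pointer [386.1 225.1] 0.83 [ 0.6557 -0.1227  0.053 ]
top index_tip [341.7 280.4] 0.49 [ 0.5482 -0.0313  0.025 ]
flap_lip [0.5319 0.0553 0.1131]
index_tip [ 0.5509 -0.0331  0.0237]
tool_tip [0.5585 0.0813 0.0723]
flap_hinge [0.6472 0.0861 0.0469]
dial_axis [ 0.6306 -0.0397  0.0336]
pointer [ 0.6552 -0.122   0.0586]
```

View pics/w3.png

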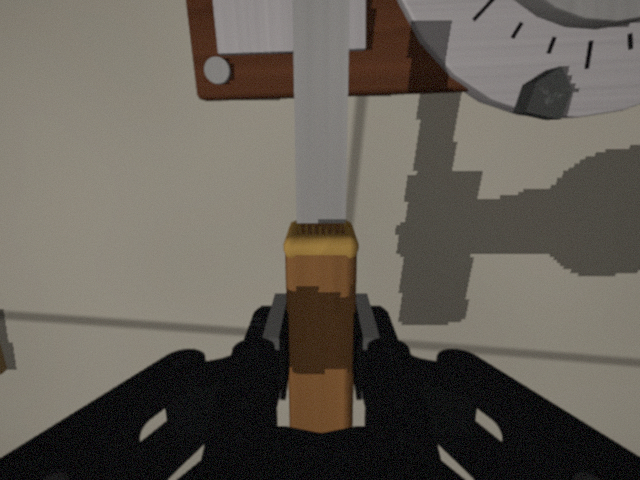

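Wrist view: the blade is straight in the grip, running from (320,220) up to the flap plate. The plate's front edge slopes 0.03 rad against the tool, so the jig yaw is about 0.11. Next I descend, insert and check.

>>> {"fn": "servo_tool", "kwargs": {"commands": [[[-0.004, -0.006, 0.1], [0, 0, -0.013]], [[-0.004, -0.006, 0.18], [0, 0, -0.013]], [[-0.004, -0.006, 0.218], [0, 0, -0.013]], [[-0.004, -0.006, 0.218], [0, 0, -0.013]], [[-0.004, -0.006, 0.218], [0, 0, -0.013]], [[0.03, -0.006, 0.218], [0, 0, -0.013]], [[0.06, -0.007, 0.218], [0, 0, -0.013]], [[0.085, -0.008, 0.218], [0, 0, -0.013]], [[0.105, -0.008, 0.218], [0, 0, -0.013]], [[0.105, -0.008, 0.218], [0, 0, -0.013]], [[0.105, -0.008, 0.218], [0, 0, -0.013]]]}}

```text
clock: 10.1
tcp_pos: [0.4708, 0.0684, 0.0452]
orientation: [3.137, 0.161, -0.001]
contact_force: [0.3, -0.3, -1.7]
grip_width: 0.0225
gripper_force: 88.9
```

Run:
```python
from h import *
np.set_printoptions(precision=4,suppress=True)
o=r.get_obs();print(o["tcp_pos"],R.from_rotvec(o["orientation"]).as_matrix()[:,0],o["clock"],o["contact_force"],o["moment"])
im,D=r.grab_frame("side"); save("s4",cv2.resize(im[180:300,190:350],None,fx=4.5,fy=4.5,interpolation=cv2.INTER_CUBIC))
```

```text
[0.4708 0.0684 0.0452] [ 0.9947  0.1025 -0.0004] 10.1 [ 0.2858 -0.3023 -1.6537] [ 0.0012  0.0319 -0.0057]
```

View pics/s4.png

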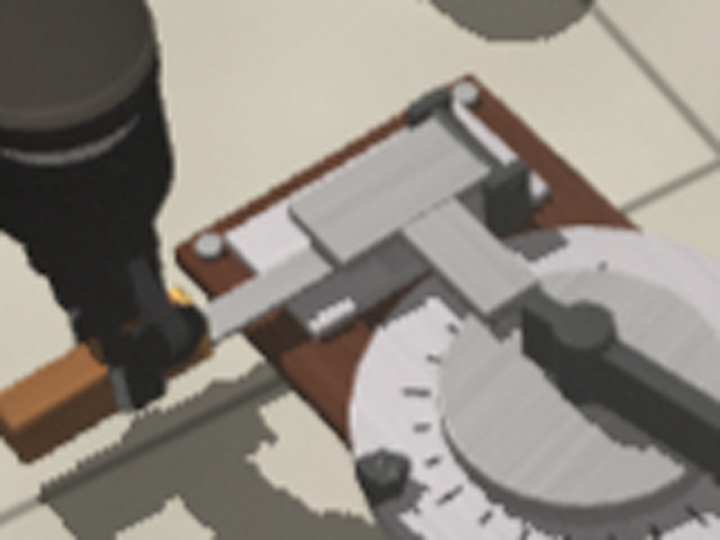

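The side view shows the blade under the flap lip, near its -y half at (320,265), with no contact force. I lever it up along the lip's arc.

>>> {"fn": "servo_tool", "kwargs": {"commands": [[[0, 0, -0.015], [0, 0, 0]], [[0, 0, -0.03], [0, 0, 0]], [[0, 0, -0.054], [0, 0, 0]], [[0.001, 0, -0.078], [0, 0, 0]], [[0.006, 0, -0.102], [0, 0, 0]], [[0.012, 0, -0.126], [0, 0, 0]], [[0.022, 0, -0.149], [0, 0, 0]], [[0.032, 0, -0.172], [0, 0, 0]], [[0.046, 0, -0.193], [0, 0, 0]], [[0.061, 0, -0.212], [0, 0, 0]], [[0.079, 0, -0.23], [0, 0, 0]], [[0.097, 0, -0.246], [0, 0, 0]], [[0.11, 0, -0.255], [0, 0, 0]], [[0.122, 0, -0.262], [0, 0, 0]], [[0.122, 0, -0.262], [0, 0, 0]], [[0.122, 0, -0.262], [0, 0, 0]]], "squeeze": 120}}

```text
clock: 11.75
tcp_pos: [0.5024, 0.0718, 0.1111]
orientation: [-3.137, -0.161, -0.004]
contact_force: [-1.4, -0.1, -1.2]
grip_width: 0.0219
gripper_force: 120.4
```

Run:
```python
from h import *
np.set_printoptions(precision=4,suppress=True)
o=r.get_obs();print(o["tcp_pos"],R.from_rotvec(o["orientation"]).as_matrix()[:,0],o["clock"],o["contact_force"],o["moment"])
im,D=r.grab_frame("side"); save("s5",cv2.resize(im[150:300,190:390],None,fx=3.5,fy=3.5,interpolation=cv2.INTER_CUBIC))
m,E=T("side"); print([at_d(m,E,d["uv"],D) for d in r.mark_of("side","flap_lip")[:1]])
print([at_d(m,E,d["uv"],D) for d in r.mark_of("side","flap_hinge")[:1]])
```

```text
[0.5024 0.0718 0.1111] [0.9947 0.1024 0.0023] 11.75 [-1.358  -0.1377 -1.1715] [-0.0598  0.2492  0.0065]
[array([0.6103, 0.0782, 0.1116])]
[array([0.6316, 0.0504, 0.0871])]
```

View pics/s5.png

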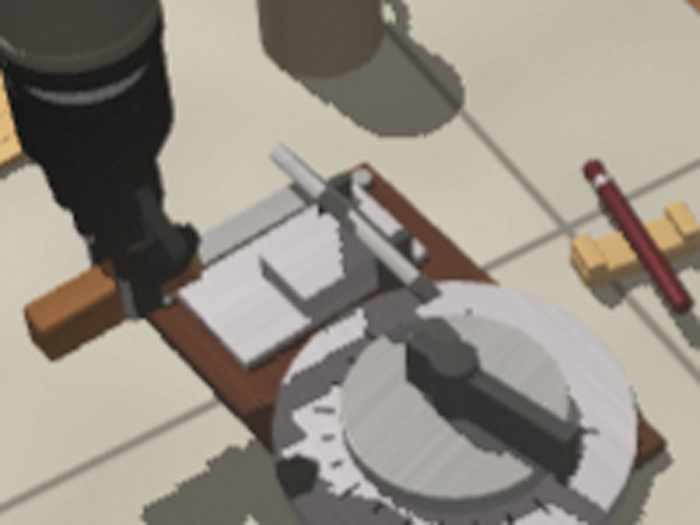

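Side view: the flap stands up steeply at about (350,220) with the blade's tip touching its underside, roughly 1.1 rad. A small extra push, then I retreat.

>>> {"fn": "servo_tool", "kwargs": {"commands": [[[0.014, 0, -0.004], [0, 0, 0]], [[0.014, 0, -0.004], [0, 0, 0]], [[0.014, 0, -0.004], [0, 0, 0]], [[-0.08, 0, 0], [0, 0, 0]], [[-0.2, 0, 0], [0, 0, 0]], [[-0.24, 0, -0.08], [0, 0, 0]], [[-0.24, 0, -0.08], [0, 0, 0]], [[-0.24, -0.95, -0.08], [0, 0, 0]], [[-0.24, -0.95, -0.08], [0, 0, 0]], [[-0.24, -0.95, -0.08], [0, 0, 0]], [[-0.24, -0.95, -0.08], [0, 0, 0]], [[-0.24, -0.95, -0.08], [0, 0, 0]], [[-0.24, -0.95, -0.08], [0, 0, 0]]]}}

```text
clock: 13.2
tcp_pos: [0.4171, 0.3099, 0.1314]
orientation: [-3.13, -0.174, -0.005]
contact_force: [0.3, -0.1, -1.8]
grip_width: 0.0218
gripper_force: 120.6
```

Run:
```python
from h import *
go([0.432,0.3098,0.0332],0.09)
m,E=T("side"); im,D=r.grab_frame("side"); save("s6",im)
print(r.mark_of("side","tool_tip")[:1],[at_d(m,E,d["uv"],D) for d in r.mark_of("side","flap_lip")[:1]])
```

```text
[[0.058,0.010,0.393],[-0.004,-0.002,0.013]]
[{'uv': [181.6, 145.2], 'confidence': 0.85}] [array([0.61123258, 0.08373341, 0.11568336])]
```

>>> {"fn": "servo_tool", "kwargs": {"commands": [[[0.058, 0.01, 0.18], [-0.004, -0.002, 0.013]], [[0.058, 0.01, 0.28], [-0.004, -0.002, 0.013]], [[0.058, 0.01, 0.34], [-0.004, -0.002, 0.013]], [[0.058, 0.01, 0.37], [-0.004, -0.002, 0.013]], [[0.058, 0.01, 0.385], [-0.004, -0.002, 0.013]], [[0.058, 0.01, 0.393], [-0.004, -0.002, 0.013]], [[0.058, 0.01, 0.393], [-0.004, -0.002, 0.013]]]}}

```text
clock: 14.05
tcp_pos: [0.4325, 0.3008, 0.0331]
orientation: [3.133, 0.128, -0.003]
contact_force: [0.3, 0.3, -0.9]
grip_width: 0.0216
gripper_force: 120.6
```

>>> {"fn": "servo_tool", "kwargs": {"commands": [[[0, 0, 0.004], [0, 0, 0]], [[0, 0, 0.008], [0, 0, 0]], [[0, 0, 0.008], [0, 0, 0]]]}}

```text
clock: 14.35
tcp_pos: [0.4324, 0.3011, 0.0318]
orientation: [3.133, 0.129, -0.002]
contact_force: [-1.7, -1.0, 7.9]
grip_width: 0.022
gripper_force: 122.1
```

Contact at 8 N, so the blade is on the board. I release it and rise.

>>> {"fn": "servo_tool", "kwargs": {"commands": [[[0, 0, 0], [0, 0, 0]], [[0, 0, 0], [0, 0, 0]], [[0, 0, 0], [0, 0, 0]], [[0, 0, 0], [0, 0, 0]], [[0, 0, 0], [0, 0, 0]], [[0, 0, 0], [0, 0, 0]], [[0, 0, -0.1], [0, 0, 0]], [[0, 0, -0.25], [0, 0, 0]], [[0, 0, -0.45], [0, 0, 0]], [[0, 0, -0.6], [0, 0, 0]], [[0, 0, -0.6], [0, 0, 0]]], "claw": 0.0}}

```text
clock: 15.45
tcp_pos: [0.4348, 0.304, 0.1859]
orientation: [3.138, 0.129, 0.008]
contact_force: [1.1, 0.3, -0.4]
grip_width: 0.0852
gripper_force: 0.0
```

Run:
```python
from h import *
np.set_printoptions(precision=4,suppress=True)
im0=None
res={}
for c in ("top","side"):
    m,E=T(c); im,D=r.grab_frame(c); save(c+"7",im)
    for n,z in dict(pry_tool=.008,tool_tip=.014,dial_axis=.035,pointer=.053,index_tip=.025).items():
        for d in r.mark_of(c,n)[:1]:
            res.setdefault(n,[]).append(ray(m,E,d["uv"]))
            print(c,n,round(d["confidence"],2),at_z(m,E,d["uv"],z))
o=r.get_obs();print(o["tcp_pos"],o["joints"],o["clock"])
```

```text
top pry_tool 0.79 [0.4559 0.3035 0.008 ]
top tool_tip 0.97 [0.5458 0.3116 0.014 ]
top dial_axis 0.78 [ 0.6222 -0.0386  0.035 ]
top pointer 0.89 [ 0.6557 -0.1221  0.053 ]
top index_tip 0.52 [ 0.5456 -0.0304  0.025 ]
side pry_tool 0.63 [0.4647 0.3015 0.008 ]
side tool_tip 0.83 [0.541  0.3043 0.014 ]
side dial_axis 0.76 [ 0.6271 -0.0495  0.035 ]
side pointer 0.94 [ 0.6586 -0.1187  0.053 ]
side index_tip 0.4 [ 0.5531 -0.042   0.025 ]
[0.4321 0.3016 0.1801] [-0.4649  0.3415 -0.3204  1.955   0.1417  0.8733 -2.3484] 16.05
```

Run:
```python
from h import *
np.set_printoptions(precision=4,suppress=True)
f=np.load("w1.npz"); D=f["D"];E=f["E"]; m=r.camera_model("wrist")
P=np.array([at_d(m,E,(u,v),D) for v in range(40,330) for u in range(130,500)])
P=P[np.hypot(P[:,0]-.63,P[:,1]+.042)<.115]
def fit(q):
    A=np.c_[2*q[:,:2],np.ones(len(q))]; return np.linalg.lstsq(A,(q[:,:2]**2).sum(1),rcond=None)[0][:2]
def bound(q,c,rmin,rmax,lo,hi):
    # outermost point per angle bin
    for _ in range(5):
        d=q[:,:2]-c; a=np.degrees(np.arctan2(d[:,1],d[:,0]));rr=np.hypot(*d.T); o=[]
        for k in np.arange(-180,180,6):
            s=(a>=k)&(a<k+6)&(rr<rmax)
            if s.sum()>3 and lo(k): o.append(q[s][rr[s].argmax()])
        o=np.array(o); o=o[np.abs(np.hypot(*(o[:,:2]-c).T)-np.median(np.hypot(*(o[:,:2]-c).T)))<.004]; c=fit(o)
    return c,np.hypot(*(o[:,:2]-c).T).mean(),len(o)
c=np.array([.63,-.042])
ring=P[(P[:,2]>.012)&(P[:,2]<.023)]; disc=P[(P[:,2]>.030)&(P[:,2]<.040)]
print("z",np.median(ring[:,2]),np.median(disc[:,2]))
c1=bound(ring,c,.09,.112,lambda k:not(60<k<175),0);c2=bound(disc,c,.05,.075,lambda k:not(60<k<160) and not(-90<k<-50),0);print(c1,c2)
c=(c1[0]+c2[0])/2
fin=P[(P[:,2]>.064)&(P[:,2]<.078)]; d=fin[:,:2]-c; far=d[(np.hypot(*d.T)>.03)&(np.hypot(*d.T)<.08)&(d[:,1]<0)]; mm=far.mean(0);print("fin ang",np.degrees(np.arctan2(mm[1],mm[0])),np.hypot(*far.T).max())
ix=P[(P[:,2]>.026)&(P[:,2]<.034)]; d=ix[:,:2]-c; s=(np.hypot(*d.T)>.077)&(d[:,0]<0); mm=d[s].mean(0); print("idx",np.degrees(np.arctan2(mm[1],mm[0])),np.hypot(*mm),s.sum())
```

```text
z 0.01747365237862822 0.03448483692350374
(array([ 0.6319, -0.0457]), np.float64(0.09943798910444564), 32) (array([ 0.6314, -0.0455]), np.float64(0.061361197614131655), 38)
fin ang -70.5813179479054 0.07762560149596909
idx 171.8033728944298 0.09154914068909921 314
```

>>> {"fn": "servo_tool", "kwargs": {"commands": [[[0.45, 0.76, 0], [0, 0, -1]], [[0.45, 0.76, 0], [0, 0, -1]], [[0.45, 0.76, 0], [0, 0, -1]], [[0.45, 0.76, 0], [0, 0, -1]], [[0.45, 0.76, 0], [0, 0, -1]], [[0.45, 0.76, 0], [0, 0, -1]], [[0.45, 0.76, 0], [0, 0, -1]], [[0.45, 0.76, 0], [0, 0, -1]], [[0.45, 0.76, 0], [0, 0, -1]], [[0.45, 0.76, 0], [0, 0, -1]], [[0.45, 0.76, 0], [0, 0, -1]], [[0.45, 0.76, 0], [0, 0, -1]]], "claw": 1.0, "squeeze": 60}}

```text
clock: 17.25
tcp_pos: [0.56, 0.1214, 0.1812]
orientation: [2.126, 2.31, -0.01]
contact_force: [0.8, -0.9, -0.0]
grip_width: -0.0001
gripper_force: 0.0
```

```bash
cat >> h.py <<'E'
C=np.array([.6317,-.0456])
def fp(phi,gap,rho=.058):
    f=np.radians(phi);u=np.array([np.cos(f),np.sin(f)]);p=np.array([np.sin(f),-np.cos(f)])
    return C+rho*u-(.017+gap)*p, f-np.pi/2
E
python3 - <<'E'
from h import *
o=r.get_obs();print(o["joints"],o["clock"])
q,y=fp(-70.6,.018); print(q,np.degrees(y)); go([*q,.15],y)
E
```

```text
[ 0.1120681   0.44720602 -0.56137732  1.83758719  0.29390148  0.94462736
 -0.49761726] 17.25
[ 0.68397814 -0.08868127] -160.6
[[-0.878,0.425,0.129],[-0.005,0.001,-1.163]]
```

>>> {"fn": "servo_tool", "kwargs": {"commands": [[[-0.878, 0.425, 0], [0, 0, -0.98]], [[-0.878, 0.425, 0], [0, 0, -0.98]], [[-0.878, 0.425, 0], [0, 0, -0.98]], [[-0.878, 0.425, 0], [0, 0, -0.98]], [[-0.878, 0.425, 0], [0, 0, -0.98]], [[-0.878, 0.425, 0.05], [0, 0, -0.98]], [[-0.878, 0.425, 0.1], [0, 0, -0.98]], [[-0.878, 0.425, 0.13], [0, 0, -0.98]], [[-0.878, 0.425, 0.13], [0, 0, -0.98]], [[-0.878, 0.425, 0.13], [0, 0, -0.98]], [[-0.878, 0.425, 0.13], [0, 0, -0.98]], [[-0.878, 0.425, 0.13], [0, 0, -0.98]]]}}

```text
clock: 18.45
tcp_pos: [0.6838, -0.0888, 0.1495]
orientation: [0.076, -3.137, 0.01]
contact_force: [0.4, -0.1, 0.4]
grip_width: -0.0
gripper_force: 0.0
```

Run:
```python
from h import *
o=r.get_obs();print(o["joints"],o["clock"])
q,y=fp(-70.6,.018); go([*q,.064],y)
```

```text
[ 0.55413817  0.7346238  -0.80036005  1.55928312  0.57706547  1.10013594
  1.23109336] 18.45
[[-0.002,0.002,0.342],[-0.004,-0.003,-0.185]]
```

>>> {"fn": "servo_tool", "kwargs": {"commands": [[[-0.002, 0.002, 0.1], [-0.004, -0.003, -0.09]], [[-0.002, 0.002, 0.2], [-0.004, -0.003, -0.185]], [[-0.002, 0.002, 0.28], [-0.004, -0.003, -0.185]], [[-0.002, 0.002, 0.33], [-0.004, -0.003, -0.185]], [[-0.002, 0.002, 0.342], [-0.004, -0.003, -0.185]], [[-0.002, 0.002, 0.342], [-0.004, -0.003, -0.185]]]}}

```text
clock: 19.05
tcp_pos: [0.6843, -0.0884, 0.0645]
orientation: [-0.531, 3.096, 0.001]
contact_force: [-1.1, -0.8, -0.0]
grip_width: -0.0004
gripper_force: 0.0
```

Run:
```python
from h import *
o=r.get_obs();print(o["joints"][[2,6]],o["clock"])
for phi,g in [(-70.6,.008)]+[(-70.6-k*7,0) for k in range(0,12)]:
    q,y=fp(phi,g); go([*q,.064],y)
```

```text
[-0.80603626  1.44035061] 19.05
[[0.042,-0.001,0.002],[0.000,0.001,0.001]]
[[0.074,-0.001,0.002],[0.000,0.001,0.001]]
[[0.102,-0.007,0.002],[0.000,0.001,0.078]]
[[0.132,-0.010,0.002],[0.000,0.001,0.156]]
[[0.161,-0.009,0.002],[0.000,0.001,0.234]]
[[0.191,-0.005,0.002],[0.000,0.001,0.312]]
[[0.219,0.003,0.002],[0.000,0.001,0.389]]
[[0.246,0.014,0.002],[0.000,0.001,0.467]]
[[0.272,0.028,0.002],[0.000,0.001,0.545]]
[[0.296,0.046,0.002],[0.000,0.000,0.623]]
[[0.317,0.066,0.002],[0.000,0.000,0.701]]
[[0.336,0.088,0.002],[0.000,0.000,0.778]]
[[0.352,0.113,0.002],[0.000,0.000,0.856]]
```

>>> {"fn": "servo_tool", "kwargs": {"commands": [[[0.042, -0.001, 0.002], [0, 0, 0]], [[0.074, -0.001, 0.002], [0, 0, 0]], [[0.102, -0.007, 0.002], [0, 0, 0.078]], [[0.132, -0.01, 0.002], [0, 0, 0.156]], [[0.161, -0.009, 0.002], [0, 0, 0.234]], [[0.191, -0.005, 0.002], [0, 0, 0.312]], [[0.219, 0.003, 0.002], [0, 0, 0.389]], [[0.246, 0.014, 0.002], [0, 0, 0.467]], [[0.272, 0.028, 0.002], [0, 0, 0.545]], [[0.296, 0.046, 0.002], [0, 0, 0.623]], [[0.317, 0.066, 0.002], [0, 0, 0.701]], [[0.336, 0.088, 0.002], [0, 0, 0.778]], [[0.352, 0.113, 0.002], [0, 0, 0.856]], [[0.352, 0.113, 0.002], [0, 0, 0.856]]]}}

```text
clock: 20.45
tcp_pos: [0.5909, -0.0918, 0.0648]
orientation: [1.512, 2.752, -0.0]
contact_force: [0.4, 0.2, -1.0]
grip_width: -0.0001
gripper_force: 0.0
```

```bash
cat >> h.py <<'E'
def finang(cam="wrist"):
    m,E=T(cam); im,D=r.grab_frame(cam)
    P=np.array([at_d(m,E,(u,v),D) for v in range(0,480,2) for u in range(0,640,2) if D[v,u]>.1])
    d=P[:,:2]-C; rr=np.hypot(*d.T)
    s=(P[:,2]>.064)&(P[:,2]<.078)&(rr>.025)&(rr<.079); a=np.arctan2(d[s,1],d[s,0])
    h,e=np.histogram(np.degrees(a)%360,bins=np.arange(0,361,6)); print("hist",[(int(b),int(n)) for b,n in zip(e,h) if n>5])
    return im,P,d[s]
E
python3 - <<'E'
from h import *
o=r.get_obs();print(o["joints"][[2,6]],o["clock"],o["contact_force"])
im,P,d=finang("wrist"); save("w8",im)
m,E=T("wrist")
for n,z in dict(pointer=.053,index_tip=.025).items():
    for x in r.mark_of("wrist",n)[:1]:
        p=at_z(m,E,x["uv"],z)[:2]-C; print(n,x["confidence"],np.degrees(np.arctan2(p[1],p[0]))%360,np.hypot(*p))
E
```

```text
[-0.53303752  0.23637935] 20.45 [ 0.35292187  0.19896857 -0.95787953]
hist [(24, 20), (30, 22), (36, 26), (42, 38), (48, 10), (72, 14), (78, 54), (198, 87), (204, 528), (210, 624), (216, 483), (222, 148)]
pointer 0.63 212.96286943871002 0.07916637053156736
index_tip 0.74 173.0646231593188 0.08055453685252176
```

View pics/w8.png

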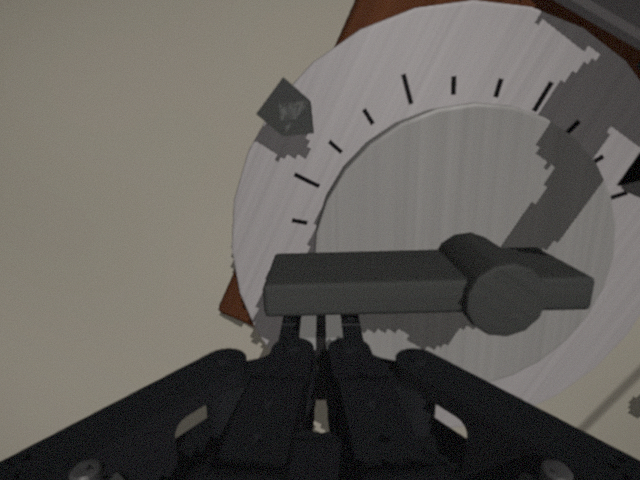

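Wrist view: the fingers press flat on the fin, which runs from (270,285) to (590,285) at about 212°. The index block is at (287,108), still ahead. I continue.

Run:
```python
from h import *
for phi in (206,199,192,185,180,176):
    q,y=fp(phi,0); go([*q,.064],y)
```

```text
[[0.029,-0.005,0.002],[0.001,0.000,0.074]]
[[0.058,-0.008,0.002],[0.001,0.000,0.152]]
[[0.088,-0.008,0.002],[0.001,0.000,0.230]]
[[0.117,-0.004,0.002],[0.001,0.000,0.308]]
[[0.137,0.001,0.002],[0.001,0.000,0.363]]
[[0.153,0.006,0.002],[0.001,-0.000,0.407]]
```

>>> {"fn": "servo_tool", "kwargs": {"commands": [[[0.029, -0.005, 0.002], [0, 0, 0.074]], [[0.058, -0.008, 0.002], [0, 0, 0.152]], [[0.088, -0.008, 0.002], [0, 0, 0.23]], [[0.117, -0.004, 0.002], [0, 0, 0.308]], [[0.137, 0.001, 0.002], [0, 0, 0.363]], [[0.153, 0.006, 0.002], [0, 0, 0.407]], [[0.153, 0.006, 0.002], [0, 0, 0.407]], [[0.153, 0.006, 0.002], [0, 0, 0.407]]]}}

```text
clock: 21.4
tcp_pos: [0.5728, -0.0584, 0.0634]
orientation: [2.296, 2.144, 0.002]
contact_force: [-0.0, -0.1, -0.1]
grip_width: -0.0005
gripper_force: 0.0
```

Run:
```python
from h import *
o=r.get_obs();print(o["joints"][[2,6]],o["clock"],o["contact_force"])
for c in ("wrist","top","side"):
    im,P,d=finang(c); save(c+"9",im)
    m,E=T(c)
    if c=="wrist":
        d=d[d[:,0]<-.02]; l=cv2.fitLine(d.astype(np.float32),cv2.DIST_HUBER,0,.01,.01).ravel(); print("line ang",np.degrees(np.arctan2(l[1],l[0]))%180)
        dd=P[:,:2]-C; s=(np.hypot(*dd.T)>.081)&(np.hypot(*dd.T)<.1)&(P[:,2]>.026)&(P[:,2]<.034)&(dd[:,0]<0); k=dd[s].mean(0); print("idx top",np.degrees(np.arctan2(k[1],k[0]))%360,s.sum())
    for n,z in dict(pointer=.053,index_tip=.025).items():
        for x in r.mark_of(c,n)[:1]:
            p=at_z(m,E,x["uv"],z)[:2]-C; print(c,n,x["confidence"],p,np.degrees(np.arctan2(p[1],p[0]))%360,np.hypot(*p))
```

```text
[-0.38456519 -0.35701586] 21.4 [-0.04849074 -0.11444296 -0.12180841]
hist [(0, 23), (6, 41), (162, 120), (168, 600), (174, 626), (180, 461), (186, 81), (342, 11), (348, 22), (354, 19)]
line ang 179.30489
idx top 172.43285200115724 384
wrist pointer 0.94 [-0.07994393  0.00469485] 176.63906308502465 0.08008166724043873
wrist index_tip 0.65 [-0.08083508  0.01000937] 172.94130234617688 0.08145242868328237
hist []
top index_tip 0.61 [-0.08446983  0.00943472] 173.6268587066253 0.08499509137523072
hist [(198, 9)]
side pointer 0.95 [-0.08301057  0.01837867] 167.51600967805263 0.08502076313506328
side index_tip 0.63 [ 0.09022116 -0.25585796] 289.4237738265963 0.271299005720336
```

View pics/wrist9.png

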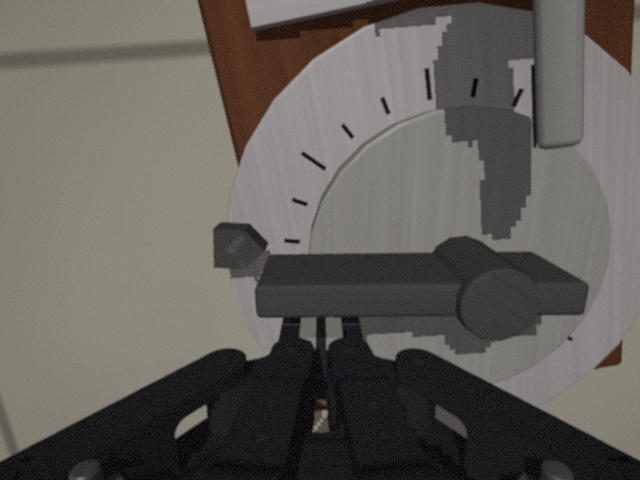

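Wrist view: the pointer end is at (258,285) and the index tip at (267,243). By the marks, about 3.7° remains.

Run:
```python
from h import *
q,y=fp(172.2,0); go([*q,.064],y)
```

```text
[[0.016,-0.003,-0.003],[0.001,-0.000,0.041]]
```

>>> {"fn": "servo_tool", "kwargs": {"commands": [[[0.008, -0.001, -0.002], [0, 0, 0.02]], [[0.016, -0.003, -0.003], [0, 0, 0.041]], [[0.016, -0.003, -0.003], [0, 0, 0.041]], [[0.016, -0.003, -0.003], [0, 0, 0.041]], [[0.016, -0.003, -0.003], [0, 0, 0.041]]]}}

```text
clock: 22.35
tcp_pos: [0.5719, -0.0544, 0.0641]
orientation: [2.367, 2.066, 0.001]
contact_force: [-1.0, -1.1, -0.3]
grip_width: -0.0001
gripper_force: 0.4
```

Run:
```python
from h import *
o=r.get_obs();print(o["tcp_pos"],o["clock"],o["contact_force"])
c="wrist"; m,E=T(c); im,D=r.grab_frame(c); save("w10",im)
for n,z in dict(pointer=.053,index_tip=.025).items():
    for x in r.mark_of(c,n)[:1]:
        p=at_z(m,E,x["uv"],z)[:2]-C; print(n,x["confidence"],p,np.degrees(np.arctan2(p[1],p[0]))%360)
q,y=fp(172.2,.04); go([*q,.064],y)
```

```text
[ 0.57185241 -0.05444156  0.06407444] 22.35 [-0.95873117 -1.11215571 -0.31140489]
pointer 0.7 [-0.07894749  0.00961628] 173.05524226910208
index_tip 0.78 [-0.07928863  0.01045128] 172.49095632915459
[[-0.160,0.000,0.000],[0.000,-0.000,0.000]]
```

>>> {"fn": "servo_tool", "kwargs": {"commands": [[[-0.04, 0, 0], [0, 0, 0]], [[-0.1, 0, 0], [0, 0, 0]], [[-0.16, 0, -0.1], [0, 0, 0]], [[-0.16, 0, -0.3], [0, 0, 0]], [[-0.16, 0, -0.5], [0, 0, 0]], [[-0.16, 0, -0.55], [0, 0, 0]], [[-0.16, 0, -0.55], [0, 0, 0]]]}}

```text
clock: 23.2
tcp_pos: [0.5679, -0.0957, 0.2044]
orientation: [2.365, 2.06, 0.007]
contact_force: [0.3, 0.0, 0.1]
grip_width: -0.0001
gripper_force: 0.0
```

Run:
```python
from h import *
o=r.get_obs();print(o["tcp_pos"],o["clock"])
for c in ("wrist","top","side"):
    m,E=T(c); im,D=r.grab_frame(c); save(c+"11",im)
    for n,z in dict(pointer=.053,index_tip=.025).items():
        for x in r.mark_of(c,n)[:1]:
            p=at_z(m,E,x["uv"],z)[:2]-C; print(c,n,x["confidence"],p,np.degrees(np.arctan2(p[1],p[0]))%360)
    print([at_d(m,E,d["uv"],D) for d in r.mark_of(c,"flap_lip")[:1]])
go([.613,.084,.19],np.radians(84))
```

```text
[ 0.56793207 -0.09568159  0.20436666] 23.2
wrist pointer 0.78 [-0.08000607  0.0097353 ] 173.06224058929146
wrist index_tip 0.74 [-0.08033242  0.01034941] 172.65889006315263
[]
top pointer 0.64 [-0.08107665  0.00895614] 173.69637513907875
top index_tip 0.6 [-0.08288637  0.00774938] 174.65871116484706
[array([0.61242042, 0.09458011, 0.03166998])]
side pointer 0.67 [-0.07912411  0.01560132] 168.84576973816718
side index_tip 0.55 [-0.07794872  0.00828437] 173.93339320626546
[array([0.61095616, 0.09002454, 0.11320313])]
[[0.731,0.088,0.046],[0.000,-0.000,-0.020]]
```

View pics/wrist11.png

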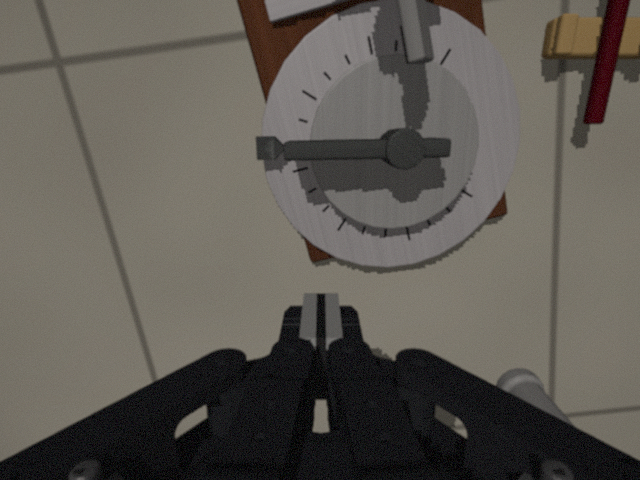

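Wrist view: the pointer end at (287,150) meets the arrow tip at (282,147), so they are aligned. Now I move to above the flap lip.

>>> {"fn": "servo_tool", "kwargs": {"commands": [[[0.731, 0.088, 0.02], [0, 0, -0.02]], [[0.731, 0.088, 0.02], [0, 0, -0.02]], [[0.731, 0.088, 0.02], [0, 0, -0.02]], [[0.731, 0.088, 0.02], [0, 0, -0.02]], [[0.731, 0.088, 0.04], [0, 0, -0.02]], [[0.731, 0.088, 0.04], [0, 0, -0.02]]]}}

```text
clock: 24.4
tcp_pos: [0.6126, 0.0848, 0.1909]
orientation: [-2.332, -2.105, 0.0]
contact_force: [-0.7, -0.4, 0.3]
grip_width: 0.0
gripper_force: 0.0
```

Run:
```python
from h import *
o=r.get_obs();print(o["tcp_pos"],o["clock"])
H=np.array([.648,.0874]);j=np.array([.9945,.105])
for x,tip in [(38,115),(40,105),(46,90),(54,72),(60,58),(62,50),(62,46.5),(62,45)]:
    go([*(H-j*x/1000),tip/1000+.019],np.radians(84))
```

```text
[0.61256808 0.08479551 0.19088936] 24.4
[[-0.007,-0.009,0.228],[-0.000,-0.000,0.002]]
[[-0.008,-0.016,0.268],[-0.000,-0.000,0.002]]
[[-0.013,-0.040,0.328],[-0.000,-0.000,0.002]]
[[-0.020,-0.071,0.400],[-0.000,-0.000,0.002]]
[[-0.025,-0.095,0.456],[-0.000,-0.000,0.002]]
[[-0.026,-0.102,0.488],[-0.000,-0.000,0.002]]
[[-0.026,-0.102,0.502],[-0.000,-0.000,0.002]]
[[-0.026,-0.102,0.508],[-0.000,-0.000,0.002]]
```

>>> {"fn": "servo_tool", "kwargs": {"commands": [[[-0.007, -0.009, 0.12], [0, 0, 0]], [[-0.007, -0.009, 0.2], [0, 0, 0]], [[-0.007, -0.009, 0.23], [0, 0, 0]], [[-0.008, -0.016, 0.268], [0, 0, 0]], [[-0.01, -0.028, 0.298], [0, 0, 0]], [[-0.013, -0.04, 0.328], [0, 0, 0]], [[-0.017, -0.055, 0.364], [0, 0, 0]], [[-0.02, -0.071, 0.4], [0, 0, 0]], [[-0.025, -0.095, 0.456], [0, 0, 0]], [[-0.026, -0.102, 0.475], [0, 0, 0]], [[-0.026, -0.102, 0.488], [0, 0, 0]], [[-0.026, -0.102, 0.495], [0, 0, 0]], [[-0.026, -0.102, 0.5], [0, 0, 0]], [[-0.026, -0.102, 0.5], [0, 0, 0]]]}}

```text
clock: 25.8
tcp_pos: [0.5666, 0.0745, 0.062]
orientation: [-2.322, -2.09, 0.062]
contact_force: [-48.7, -8.3, 26.1]
grip_width: 0.0001
gripper_force: 25.3
```

The fingers slipped down on the robot side of the flap. I back off towards the robot, go up and look.

>>> {"fn": "servo_tool", "kwargs": {"commands": [[[0, -0.06, 0], [0, 0, 0]], [[0, -0.14, 0], [0, 0, 0]], [[0, -0.18, 0], [0, 0, 0]], [[0, -0.18, -0.15], [0, 0, 0]], [[0, -0.18, -0.35], [0, 0, 0]], [[0, -0.18, -0.5], [0, 0, 0]], [[0, -0.18, -0.5], [0, 0, 0]]]}}

```text
clock: 26.5
tcp_pos: [0.5464, 0.0854, 0.1981]
orientation: [2.331, 2.096, 0.017]
contact_force: [-0.2, 0.3, -0.5]
grip_width: 0.0002
gripper_force: 0.0
```

Run:
```python
from h import *
np.set_printoptions(precision=4,suppress=True)
o=r.get_obs();print(o["tcp_pos"],o["clock"],o["contact_force"])
m,E=T("side"); im,D=r.grab_frame("side"); save("s12",cv2.resize(im[130:310,150:390],None,fx=3,fy=3))
for n in ("flap_lip","flap_hinge"):print(n,[at_d(m,E,d["uv"],D) for d in r.mark_of("side",n)[:1]])
P=np.array([at_d(m,E,(u,v),D) for v in range(150,300) for u in range(190,390) if D[v,u]>.1])
j=np.array([.9945,.105]);n=np.array([-.105,.9945]); d=P[:,:2]-[.648,.0874]; s=(abs(d@n)<.025)&(d@j>-.09)&(d@j<.03)&(P[:,2]>.05)&(P[:,2]<.135)
q=np.c_[d[s]@j,P[s,2]]; 
for z in np.arange(.05,.135,.008):
    k=abs(q[:,1]-z)<.004
    if k.sum(): print(round(z,3),np.percentile(q[k,0],[10,50,90]),k.sum())
```

```text
[0.5464 0.0854 0.1981] 26.5 [-0.193   0.3033 -0.4809]
flap_lip [array([0.5728, 0.0885, 0.0213])]
flap_hinge [array([0.6466, 0.0952, 0.0464])]
0.05 [-0.069  -0.0251  0.0064] 106
```

View pics/s12.png

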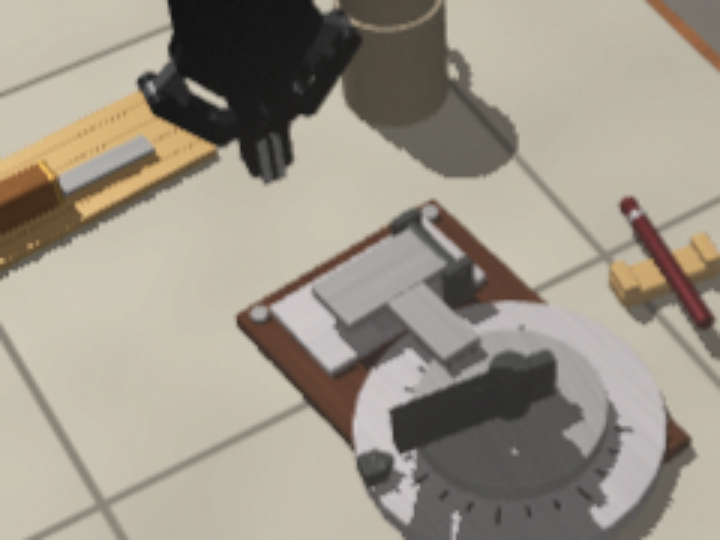

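Side view: the flap at (380,275) is down or nearly so, the pointer is at the arrow, and the blade is on the board. I press from above once more to be sure.

Run:
```python
from h import *
go([.598,.082,.069],np.radians(84))
```

```text
[[0.015,0.221,0.492],[0.001,-0.000,-0.001]]
```

>>> {"fn": "servo_tool", "kwargs": {"commands": [[[-0.01, 0.211, 0.1], [0, 0, 0]], [[-0.01, 0.211, 0.25], [0, 0, 0]], [[0.0, 0.215, 0.36], [0, 0, 0]], [[0.005, 0.218, 0.43], [0, 0, 0]], [[0.005, 0.218, 0.47], [0, 0, 0]], [[0.005, 0.218, 0.49], [0, 0, 0]], [[0.005, 0.218, 0.498], [0, 0, 0]], [[0.005, 0.218, 0.502], [0, 0, 0]], [[0.005, 0.218, 0.506], [0, 0, 0]], [[0.005, 0.218, 0.506], [0, 0, 0]], [[0.005, 0.218, 0.506], [0, 0, 0]]]}}

```text
clock: 27.75
tcp_pos: [0.597, 0.0805, 0.0658]
orientation: [2.334, 2.102, 0.003]
contact_force: [0.8, 0.1, 0.1]
grip_width: -0.0001
gripper_force: 0.0
```

>>> {"fn": "servo_tool", "kwargs": {"commands": [[[0, 0, 0.004], [0, 0, 0]], [[0, 0, 0.008], [0, 0, 0]], [[0, 0, 0.012], [0, 0, 0]], [[0, 0, 0.012], [0, 0, 0]], [[0, 0, 0.012], [0, 0, 0]], [[0, 0, 0.012], [0, 0, 0]]]}}

```text
clock: 28.35
tcp_pos: [0.5971, 0.0805, 0.0653]
orientation: [2.333, 2.101, 0.002]
contact_force: [-9.4, -2.9, 25.4]
grip_width: 0.0001
gripper_force: 12.4
```

>>> {"fn": "servo_tool", "kwargs": {"commands": [[[0, 0, -0.05], [0, 0, 0]], [[0, 0, -0.2], [0, 0, 0]], [[0, 0, -0.4], [0, 0, 0]], [[-0.3, 0, -0.6], [0, 0, 0]], [[-0.7, 0, -0.6], [0, 0, 0]], [[-0.7, 0, -0.6], [0, 0, 0]], [[-0.7, 0, -0.6], [0, 0, 0]], [[-0.7, 0, -0.6], [0, 0, 0]]]}}

```text
clock: 29.15
tcp_pos: [0.5778, -0.1012, 0.213]
orientation: [2.342, 2.088, -0.001]
contact_force: [-0.0, 0.0, 0.8]
grip_width: 0.0003
gripper_force: 0.0
```

Run:
```python
from h import *
o=r.get_obs();print(o["tcp_pos"],o["clock"])
for c in ("wrist","top","side"):
    m,E=T(c); im,D=r.grab_frame(c); save(c+"13",im)
    for n,z in dict(pointer=.053,index_tip=.025,pry_tool=.008,tool_tip=.014,flap_lip=.0365).items():
        for x in r.mark_of(c,n)[:1]:
            p=at_z(m,E,x["uv"],z)[:2]; q=p-C; print(c,n,x["confidence"],p,np.degrees(np.arctan2(q[1],q[0]))%360)
m,E=T("top")
P=np.array([at_d(m,E,(u,v),D0) for D0 in [r.grab_frame("top")[1]] for v in range(225,285) for u in range(260,310)])
j=np.array([.9945,.105]);n=np.array([-.105,.9945]); d=P[:,:2]-[.648,.0874]; s=abs(d@n)<.015
for a in (-.07,-.055,-.04,-.025): k=s&(abs(d@j-a)<.006); print(a,np.median(P[k,2]))
```

```text
[ 0.57779025 -0.10122139  0.21304044] 29.15
wrist pointer 0.8 [ 0.5518476 -0.0358324] 173.02618685059852
wrist index_tip 0.7 [ 0.72582851 -0.27119115] 292.648467700168
top pointer 0.87 [ 0.54765368 -0.03694408] 174.11984911558324
top index_tip 0.56 [ 0.54223985 -0.03253442] 171.69075001131665
top pry_tool 0.66 [0.45754822 0.30374842] 116.49646435191532
top tool_tip 0.73 [0.54563192 0.30454043] 103.81008304929608
top flap_lip 0.58 [0.56775217 0.08045134] 116.89939722640204
side pointer 0.86 [ 0.55074332 -0.03495707] 172.51058487123464
side index_tip 0.41 [ 0.55227178 -0.0368974 ] 173.74729322895843
side pry_tool 0.88 [0.46216551 0.30837158] 115.59206432894676
side tool_tip 0.84 [0.53730586 0.30671933] 104.99855274952988
side flap_lip 0.87 [0.56931708 0.08083346] 116.26196975206324
-0.07 0.046113158855583425
-0.055 0.04632266280618047
-0.04 0.04628525823352014
-0.025 0.046376275556403
```

The flap is flat at 46.3 mm, the pointer is at the index, and the blade is flat on the board. I hand in.

```bash
python3 -c "
from bench import r
print(r.hand_in())"
```

```text
the job is handed in; nothing more can be done
None
```

The job is handed in, with no verdict returned; at the last check the flap was fully down, the pointer was within about 1° of the arrow index, and the blade lay on the board about 9 mm from its middle.

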